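Strip the milk-line strainer, sort its fittings and hold the screen up for inspection

ROBOT

A 7-joint arm with a two-finger parallel gripper is mounted at the origin on a cart in front of the work surface, level with it; the furniture and walls round the work are solid. World frame = base frame: x ahead of the robot, y to its left, z up, the work surface at z = 0. Lengths are in m, angles in rad, forces in N, time in s.
With the tool pointing down it reaches from about 0.4 to 0.85 m from the base axis. Payload 4.5 kg.
Tool frame: the origin (TCP) lies at the very end of the fingers, on their centre line; the grasp point (between the pads) lies 19 mm behind it; z points along the fingers, y is the line along which they close (so a half turn about z gives the same grasp; the last joint's range is limited). The gripper opens to 85 mm and grips with 20 to 120 N. Pads are 22 mm wide; open, the fingers measure 114 mm over their backs; the gripper's body (76 mm by 85 mm) begins 54 mm behind the grasp point. The pads swing forward as they close: fully open they stand 13 mm farther back than shut.
Start: joints at [1.186, 0.689, -0.195, 1.565, 0.157, 0.902, -0.215], TCP at [0.254, -0.571, 0.231] pointing down, gripper open.
Joint ranges: [-3.01, 3.01], [-0.46, 2.08], [-1.47, 1.51], [0.13, 2.56], [-1, 4.14], [0.04, 2.09], [-2.66, 2.66]. Speed limits (rad/s): [2.57, 2.57, 3.14, 3.14, 3.14, 3.14, 3.14].

INTERFACE

Orientations are given as a unit quaternion [w, x, y, z].
In Python, from station import arm gives the robot as it stands.
- The arm moves only by the shell command python3 drive.py 'ROWS' [FORCE]. ROWS is a JSON list of rows, 1 to 12 of them, each written [[dx, dy, dz], [rx, ry, rz], opening]: dx, dy, dz in m, then a rotation vector rx, ry, rz in rad, then the finger opening in m; each row shifts and turns the commanded pose from where the row before left it, along the tool's axes as they then stand; what a row does not reach is not made up. A row lasts 1/12 s, in which the tool goes at most 0.0417 m and 0.125 rad, less where a joint would pass 70% of its speed; a pose out of reach is approached as far as the arm can. The fingers move at their own pace and stop on an object; FORCE is the grip in N (left out, the last holds). Time passes only in rows, so rows that do not move let the fingers close. It prints the time, the measured TCP pose, the force, the opening and the grip force at its end. Input that does not fit is refused with a message, and nothing moves.
- arm.observe(): the state, without advancing time (a new reading comes with each control period).
- arm.snapshot(name): name is "scene" or "top"; returns a dict with "img" (480x640x3 uint8, blue, green, red), "fx", "fy", "cx", "cy" (pixels), "dist_coeffs" ([k1, k2, p1, p2, k3] as OpenCV has them; the pictures are not rectified), "origin" and "orientation" of the camera in the world. Camera axes: x right, y down, z forward; pixel columns grow to the right and rows downward; lengths in m; the calibration is good to about 2 mm. A picture is of the moment at which its call begins. There is no depth.
- arm.sign_off(): hands the job in; it is judged then, once.
The state is a dict: "t": time; "qpos": joint angles; "dq": joint speeds; "effort": joint torques, N m; "position": TCP position; "tcp_rot": TCP orientation; "contact_force": force on the tool from outside, world axes, zero at the start; "ft_torque": the same for the moment, N m; "gripper_width": finger opening in m; "grasp_force": force on a finger pad.
Only numpy, scipy, OpenCV 4.12 (cv2) and the standard library are available. Lean on these libraries where they do the work, as an engineer would, in place of code of your own. Each camera call takes 0.05 s, during which the arm holds its last target. There are 200 camera calls.

TASK

The clamp is already off the milk-line strainer: take the loose pipe ferrule off its top and set it in the tub that holds the other ferrule, then take the gasket off and set it in the tub with the other gasket. After that grip the strainer insert by its collar, draw it straight up out of the strainer body until the whole screen is clear, turn it over onto its side so that the screen lies about level, and finish while still holding it like that, all of it at least 20 cm above the worktop, so that it can be inspected. Drop nothing, and leave the other things on the table where they are.

Things in the scene. Friction and masses are not known exactly. Their poses are not given: they have to be found in the camera images.
- strainer_body: Fixed stainless housing of the strainer, an upright pipe 47 mm across on a round foot 92 mm across; side outlet (flange 50 mm across) reaching 55 mm out along +x, its middle 55 mm up. Top flange 50 mm across, bore 41 mm. Origin at the centre of the foot's underside on the worktop, z up.
- strainer_seat (a point): Centre of the strainer body's top face, 116 mm above the worktop; the insert's collar rests on it.
- strainer_insert: Loose stainless insert (0.2 kg): collar 24 mm high with two lips 47 mm across (each 6 mm high; 39 mm across the waist between them); then a round screen 34 mm across, 92 mm long, hanging in the body (spigot 1.5 mm clear all round). Origin: centre of the collar's underside, on the seat; z from screen to collar, up at start. Round: grip across both lips, any yaw, 60 N or more.
- screen_end (a point): Centre of the closed lower end of the insert's screen, 92 mm below the insert's origin along its axis.
- gasket: Loose blue ring gasket, 50 mm across, 8 mm thick, lying on the insert's collar at the start and overhanging it by 1.5 mm all round. Origin at the centre of its underside, z up. Its upper face is 32 mm above the seat.
- ferrule: Loose stainless pipe ferrule (0.12 kg), 30 mm high, flange down on the gasket, neck up: flange 50 mm across, neck about 39 mm across. Take it by the top 10 mm of the neck: for contact it is a solid cone that narrows from the flange (50 mm) to the top of the neck (39 mm). Origin at the centre of the flange's underside, z up.
- ferrule_tub: Fixed low white parts tub that holds the spare ferrule; 190 mm along its x, 140 mm along its y outside, walls 4 mm thick, 34 mm high with a rim that stands out a few mm, floor 4 mm thick. Origin at the centre of its underside. Same shape as the gasket tub; the two may swap places.
- gasket_tub: Fixed low white parts tub that holds the spare gasket; same size and axes as the ferrule tub.
- spare_ferrule: Loose spare ferrule, same as the ferrule, standing flange down in the ferrule tub, in the half towards the tub's +x end. Leave it there. Origin at the centre of its underside.
- spare_gasket: Loose spare gasket, same as the gasket, lying in the gasket tub, in the half towards the tub's +x end. Leave it there. Origin at the centre of its underside.
- label_box: Bystander: small blue and white cardboard box of labels, 50 x 70 x 20 mm. Origin at the centre of its underside.
- marker: Bystander: marker pen lying down, 13 x 127 x 16 mm.
- sample_cup: Bystander: white sample cup with red lid, 50 mm across, 46 mm high.
- spray: Bystander: bottle with blue cap, 52 mm across, 100 mm high.
- clip: Bystander: blue bag clip lying down, 20 x 72 x 14 mm.

How it is judged:
On the way, in this order (a step that is already met when the one before it is completed fails the run):
1. the ferrule lies in the ferrule tub, let go and at rest, gasket still on the insert (x of ferrule in the frame of ferrule_tub between -0.078 and 0.078 m and y of ferrule in the frame of ferrule_tub between -0.053 and 0.053 m and z of ferrule in the frame of ferrule_tub below 0.034 m and contact force between ferrule and ferrule_tub above 0.02 N and contact force between ferrule and the fingers below 0.05 N and linear speed of ferrule below 0.05 m/s and distance between gasket and strainer_insert below 0.04 m and distance of strainer_insert from where it was at the start of the episode below 0.02 m), for 0.2 s.
2. the gasket lies in the gasket tub, let go and at rest, insert still seated (x of gasket in the frame of gasket_tub between -0.078 and 0.078 m and y of gasket in the frame of gasket_tub between -0.053 and 0.053 m and z of gasket in the frame of gasket_tub below 0.034 m and contact force between gasket and gasket_tub above 0.02 N and contact force between gasket and the fingers below 0.05 N and linear speed of gasket below 0.05 m/s and distance of strainer_insert from where it was at the start of the episode below 0.02 m), for 0.2 s.
3. the insert is drawn straight up, screen clear of the body (z of screen_end in the frame of strainer_seat above 0.003 m and horizontal distance between screen_end and strainer_seat below 0.05 m and angle between strainer_insert's own z axis and vertical below 0.35 rad and contact force between strainer_insert and the fingers above 2 N), for 0.1 s.
At the end, for the whole second after the job is handed in: Ferrule and gasket lie in their tubs (centres inside the walls, at or below the rim). The insert is held still in the fingers, axis within 30 degrees of level, collar and screen end both at least 200 mm above the worktop, touching neither strainer body nor tubs (x of ferrule in the frame of ferrule_tub between -0.078 and 0.078 m and y of ferrule in the frame of ferrule_tub between -0.053 and 0.053 m and z of ferrule in the frame of ferrule_tub below 0.034 m and x of gasket in the frame of gasket_tub between -0.078 and 0.078 m and y of gasket in the frame of gasket_tub between -0.053 and 0.053 m and z of gasket in the frame of gasket_tub below 0.034 m and linear speed of each of ferrule, gasket below 0.05 m/s and angle between strainer_insert's own z axis and vertical between 1.05 and 2.09 rad and height (world z) of each of strainer_insert, screen_end above 0.2 m and contact force between strainer_insert and the fingers above 2 N and contact force between strainer_insert and strainer_body below 0.05 N and contact force between strainer_insert and ferrule_tub below 0.05 N and contact force between strainer_insert and gasket_tub below 0.05 N and linear speed of strainer_insert below 0.04 m/s and angular speed of strainer_insert below 0.3 rad/s); the arm keeps its last pose, push and grip.
It fails at once if a spare part in the tubs is pushed more than 30 mm (distance of any of spare_gasket, spare_ferrule from where it was at the start of the episode above 0.03 m).
It fails at once if a bystander is moved more than 25 mm (distance of any of label_box, marker, sample_cup, spray, clip from where it was at the start of the episode above 0.025 m).
It fails at once if the ferrule is dropped (falls freely, faster than 1 m/s) (linear speed of ferrule above 1 m/s and contact force between ferrule and the fingers below 0.05 N).
It fails at once if the gasket is dropped (falls freely, faster than 1 m/s) (linear speed of gasket above 1 m/s and contact force between gasket and the fingers below 0.05 N).
It fails at once if the strainer insert is dropped (falls freely, faster than 1 m/s) (linear speed of strainer_insert above 1 m/s and contact force between strainer_insert and the fingers below 0.05 N).
It also fails if it takes over 67 s, if anything falls off the work surface, if the arm or the gripper's body presses on something with over 40 N, if the wrist force passes 120 N, or if a joint passes its speed limit or range.

## Working session

There is one attempt and no reset: what is moved stays moved. The work goes in short steps, Python scripts to look and compute and a shell command to move; the robot and the scene stay as the last step left them, time stands still between calls to the robot, and variables do not carry over. Pictures are saved under pics/ and viewed, at most 13 in all, crops included, and the job is handed in when it is done.

```bash
ls; mkdir -p pics; cat > h.py <<'E'
import numpy as np,cv2
from station import arm
from scipy.spatial.transform import Rotation as R
def rot(q): return R.from_quat([q[1],q[2],q[3],q[0]])
def K(s): return np.array([[s['fx'],0,s['cx']],[0,s['fy'],s['cy']],[0,0,1.]])
def ray(s,uv):
    p=cv2.undistortPoints(np.array([[uv]],float),K(s),np.array(s['dist_coeffs'],float))[0,0]
    d=rot(s['orientation']).apply([p[0],p[1],1.]); return np.array(s['origin'],float),d/np.linalg.norm(d)
def plane(s,uv,z):
    o,d=ray(s,uv); return o+d*(z-o[2])/d[2]
def tri(s1,u1,s2,u2):
    o1,d1=ray(s1,u1);o2,d2=ray(s2,u2)
    t=np.linalg.lstsq(np.c_[d1,-d2],o2-o1,rcond=None)[0]
    a=o1+t[0]*d1;b=o2+t[1]*d2; return (a+b)/2,np.linalg.norm(a-b)
def proj(s,P):
    Rm=rot(s['orientation']).inv(); o=np.array(s['origin'])
    pc=Rm.apply(np.atleast_2d(P)-o)
    return cv2.projectPoints(pc,np.zeros(3),np.zeros(3),K(s),np.array(s['dist_coeffs'],float))[0][:,0]
E
python3 - <<'E'
from h import *
import pickle
for n in('scene','top'):
    s=arm.snapshot(n); cv2.imwrite(f'pics/{n}0.png',s['img']); pickle.dump(s,open(n+'.pkl','wb'))
    print(n,s['origin'],s['orientation'],s['fx'],s['dist_coeffs'])
o=arm.observe(); print(o['position'],o['tcp_rot'],o['t'])
E
```

```text
drive.py
pics
station.py
scene [0.19092722 0.5572294  0.8547106 ] [ 0.09579853 -0.27049971  0.89666263 -0.3371182 ] 449.51699395617123 [-0.05739683  0.          0.          0.          0.        ]
top [ 0.52286234 -0.00553868  0.99553193] [-0.00206498  0.7141453  -0.69996431  0.00649534] 498.98305344556985 [0.04225279 0.         0.         0.         0.        ]
[ 0.25387027 -0.57045851  0.23053758] [-8.23227367e-04  9.78147395e-01  2.07910894e-01 -2.37234915e-04] 0.1
```

View pics/scene0.png

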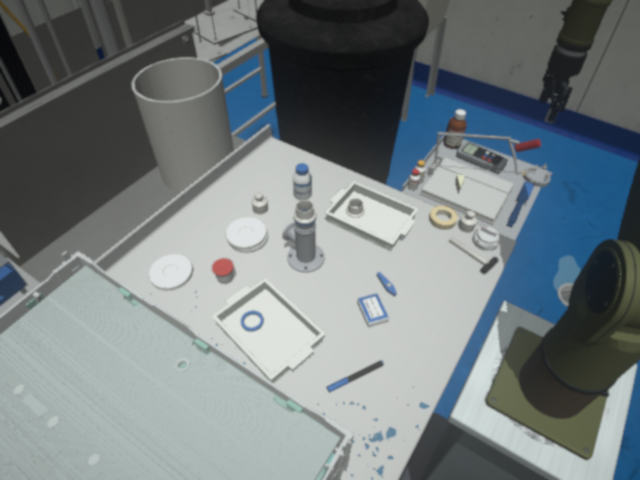

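View pics/top0.png

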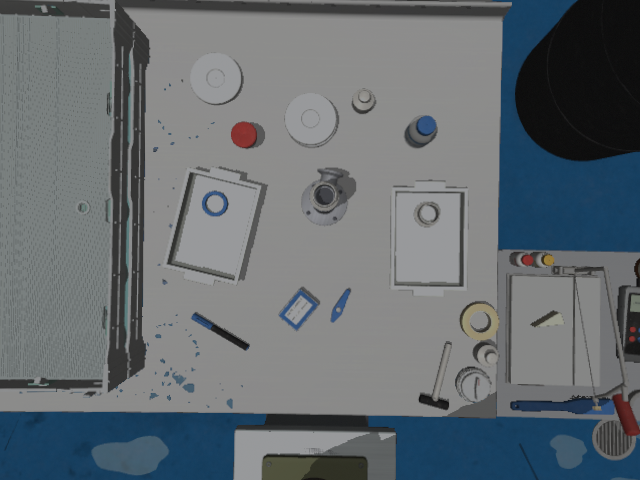

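The scene view shows the strainer at about (304,240) with the ferrule on top near (304,212), the gasket tub at (268,328) and the ferrule tub at (372,213). In the top view the ferrule is at about (325,195), the gasket tub at (215,225) with its spare at (215,204), and the ferrule tub at (429,238) with its spare at (428,213). I'll zoom in next.

```bash
python3 - <<'E'
from h import *
import pickle
a=pickle.load(open('scene.pkl','rb'))['img'][185:285,260:350]; b=pickle.load(open('top.pkl','rb'))['img'][155:255,280:370]
z=lambda i:cv2.resize(i,None,fx=4.4,fy=5.0,interpolation=cv2.INTER_CUBIC)
z=lambda i:cv2.resize(i,None,fx=4.4,fy=4.4,interpolation=cv2.INTER_CUBIC)
cv2.imwrite('pics/crop.png',np.hstack([z(a),z(b)]))
E
```

```text
(no output)
```

View pics/crop.png

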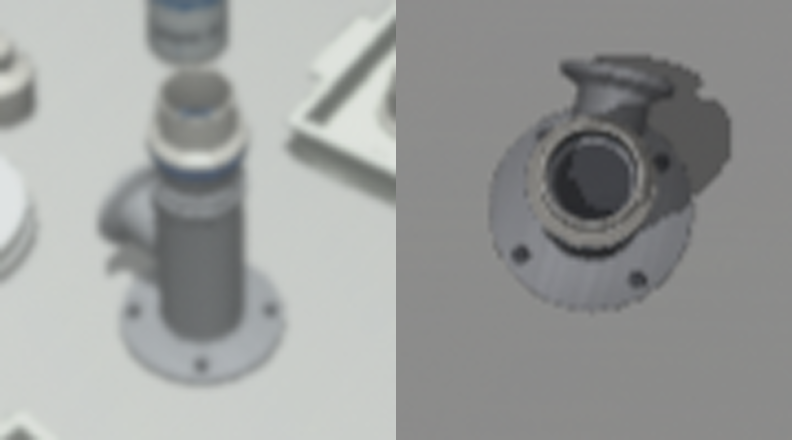

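The zoom shows the neck's top ellipse centred at about (305.5,206) in scene and (325,195.7) in top. The blue gasket band below it sits at about scene (305,223), and the foot is centred at scene (306,258) and top (324.6,203).

```bash
python3 - <<'E'
from h import *
import pickle
S=pickle.load(open('scene.pkl','rb'));T=pickle.load(open('top.pkl','rb'))
print('ferr top',tri(S,(305.5,205.9),T,(325.0,195.7)))
print('foot',tri(S,(306.1,258.2),T,(324.6,203.2)))
x,d=tri(S,(305.5,205.9),T,(325.0,195.7))
print('neck width scene', np.linalg.norm(plane(S,(296.4,205.9),x[2])-plane(S,(314.8,205.9),x[2])))
def blue(img,x0,y0,x1,y1):
    h=cv2.cvtColor(img,cv2.COLOR_BGR2HSV); m=cv2.inRange(h,(100,90,50),(125,255,255)); k=np.zeros_like(m);k[y0:y1,x0:x1]=m[y0:y1,x0:x1];return k
m=blue(S['img'],285,215,325,235); ys,xs=np.nonzero(m); print('gasket band',xs.min(),xs.max(),ys.min(),ys.max())
for c in range(294,318,2):
    q=np.nonzero(m[:,c])[0]; print(c,q.min() if len(q) else None,q.max() if len(q) else None,end=' | ')
print()
def ell(img,*b):
    m=blue(img,*b); c=max(cv2.findContours(m,0,2)[0],key=cv2.contourArea); return cv2.fitEllipse(c)
es,et=ell(S['img'],225,300,285,345),ell(T['img'],190,180,240,230)
print('spare gasket',es,et,tri(S,es[0],T,et[0]))
# tubs top view
g=T['img']; hsv=cv2.cvtColor(g,cv2.COLOR_BGR2HSV)
print('vals floor',g[240,420],g[240,190],'table',g[250,350],'rim',g[236,394])
for (x0,y0,x1,y1) in((160,165,270,290),(383,175,475,300)):
    for th in(165,190,205):
        m=np.zeros(g.shape[:2],np.uint8); m[y0:y1,x0:x1]=(g[y0:y1,x0:x1].min(2)>th)*255
        m=cv2.morphologyEx(m,cv2.MORPH_OPEN,np.ones((3,3)))
        cs=cv2.findContours(m,0,2)[0]
        if cs:
            c=max(cs,key=cv2.contourArea); r=cv2.minAreaRect(c); print(th,r); print([np.round(plane(T,p,.02)[:2],3).tolist() for p in cv2.boxPoints(r)])
E
```

```text
ferr top (array([ 0.59848442, -0.00931643,  0.17268981]), np.float64(0.0015582988281789697))
foot (array([ 0.60024471, -0.0095004 , -0.0084225 ]), np.float64(0.002458329271025767))
neck width scene 0.039795896462992676Traceback (most recent call last):
  File "<stdin>", line 10, in <module>
    return umr_minimum(a, axis, None, out, keepdims, initial, where)
ValueError: zero-size array to reduction operation minimum which has no identity
```

```bash
python3 - <<'E'
from h import *
import pickle
S=pickle.load(open('scene.pkl','rb'));T=pickle.load(open('top.pkl','rb'))
def blue(img,x0,y0,x1,y1):
    b=img.astype(int); m=((b[...,0]-b[...,2])>25).astype(np.uint8)*255; k=np.zeros_like(m);k[y0:y1,x0:x1]=m[y0:y1,x0:x1];return k
m=blue(S['img'],285,212,325,235)
for c in range(294,318,2):
    q=np.nonzero(m[:,c])[0]; print(c,q.min() if len(q) else None,q.max() if len(q) else None,end=' | ')
print()
def ell(img,*b):
    m=blue(img,*b); c=max(cv2.findContours(m,0,2)[0],key=cv2.contourArea); return cv2.fitEllipse(c)
es,et=ell(S['img'],225,300,285,345),ell(T['img'],190,180,240,230)
print('spare gasket',es,et,tri(S,es[0],T,et[0]))
g=T['img']
print('vals floor',g[240,420],g[240,190],'table',g[250,350],'rim',g[236,394])
for (x0,y0,x1,y1) in((160,165,270,290),(383,175,475,300)):
    for th in(165,190,205):
        m=np.zeros(g.shape[:2],np.uint8); m[y0:y1,x0:x1]=(g[y0:y1,x0:x1].min(2)>th)*255
        m=cv2.morphologyEx(m,cv2.MORPH_OPEN,np.ones((3,3)))
        cs=cv2.findContours(m,0,2)[0]
        if cs:
            c=max(cs,key=cv2.contourArea); r=cv2.minAreaRect(c); print(th,r); print([np.round(plane(T,p,.02)[:2],3).tolist() for p in cv2.boxPoints(r)])
# gasket front: where the nearest edge of disc z, r=.025 would project in scene
c=np.array([.599,-.0095]); o=np.array(S['origin'])[:2]; d=(o-c)/np.linalg.norm(o-c)
for z in(.14,.148,.156): print(z,proj(S,np.r_[c+.025*d,z]))
E
```

```text
294 None None | 296 None None | 298 None None | 300 None None | 302 None None | 304 None None | 306 None None | 308 224 224 | 310 None None | 312 None None | 314 None None | 316 None None | 
spare gasket ((251.60238647460938, 320.21051025390625), (19.530065536499023, 22.602832794189453), 71.56748962402344) ((214.2358856201172, 203.31033325195312), (24.61503791809082, 24.84349250793457), 104.15484619140625) (array([0.59390468, 0.2087105 , 0.00509498]), np.float64(0.0013488979627443473))
vals floor [155 153 152] [155 153 152] table [138 139 139] rim [139 141 139]
0.14 [[306.17231931 224.55961114]]
0.148 [[306.11004797 222.02879096]]
0.156 [[306.04706561 219.46665856]]
```

```bash
python3 - <<'E'
from h import *
import pickle
S=pickle.load(open('scene.pkl','rb'));T=pickle.load(open('top.pkl','rb'))
g=T['img']
for (x0,y0,x1,y1) in((160,165,270,290),(383,175,475,300)):
    for th in(146,150):
        m=np.zeros(g.shape[:2],np.uint8); m[y0:y1,x0:x1]=(g[y0:y1,x0:x1].min(2)>th)*255
        m=cv2.morphologyEx(m,cv2.MORPH_OPEN,np.ones((3,3)))
        c=max(cv2.findContours(m,0,2)[0],key=cv2.contourArea); r=cv2.minAreaRect(c); print(th,np.round(r[0],1),np.round(r[1],1),r[2])
        b=cv2.boxPoints(r); P=np.array([plane(T,p,.004)[:2] for p in b]); print(np.round(P,3).tolist(),P.mean(0),np.linalg.norm(P[1]-P[0]),np.linalg.norm(P[2]-P[1]))
# spare ferrule
h=plane(T,(428,213),.034); print('spare ferrule',h)
# tub rim corners by hand in both views (gasket tub near-left outer corners)
print(tri(S,(356,181),T,(467,185)),tri(S,(418,214),T,(467,289)))
o=arm.observe(); print(rot(o['tcp_rot']).as_matrix().round(3))
E
```

```text
146 [216.7 227.1] [65.  91.9] 14.03624439239502
[[0.472, 0.285], [0.65, 0.245], [0.621, 0.12], [0.443, 0.16]] [0.54656602 0.20237669] 0.1816593614717617 0.12830782215095976
150 [215.2 224.7] [60.9 87.1] 14.03624439239502
[[0.481, 0.283], [0.649, 0.245], [0.622, 0.128], [0.454, 0.166]] [0.55120816 0.20551865] 0.17210265798779167 0.12014033212457828
146 [427.  237.5] [87. 62.] 90.0
[[0.619, -0.152], [0.622, -0.275], [0.449, -0.278], [0.447, -0.155]] [ 0.5342382  -0.21466612] 0.12295322314448022 0.17260966235164762
150 [427.  237.5] [87. 62.] 90.0
[[0.619, -0.152], [0.622, -0.275], [0.449, -0.278], [0.447, -0.155]] [ 0.5342382  -0.21466612] 0.12295322314448022 0.17260966235164762
spare ferrule [ 0.58104995 -0.20955214  0.034     ]
(array([ 0.63266413, -0.28897223,  0.02442736]), np.float64(0.011278816780130308)) (array([ 4.34198782e-01, -2.96148930e-01,  9.22989313e-05]), np.float64(0.0018113333702336266))
[[ 0.914  0.407 -0.001]
 [ 0.407 -0.914  0.002]
 [-0.    -0.002 -1.   ]]
```

Every measured point fits the sizes given:
- **Strainer axis:** about (0.599, -0.0095).
- **Gasket:** z 0.140–0.148.
- **Ferrule tub:** centre about (0.534, -0.215), so I'll set the ferrule at (0.492, -0.215).
- **Gasket tub:** centre about (0.547, 0.202), yaw -12.6°, so I'll set the gasket at (0.506, 0.211).

First I'll turn the tool square and move over.

```bash
cat > d.py <<'E'
import sys
from h import *
o=arm.observe(); M=rot(o['tcp_rot']); t=[float(v) for v in sys.argv[1:4]]; yaw=float(sys.argv[4]) if len(sys.argv)>4 else 0
G=R.from_matrix(np.array([[np.cos(yaw),np.sin(yaw),0],[np.sin(yaw),-np.cos(yaw),0],[0,0,-1]]))
print('t',round(o['t'],2),'pos',o['position'].round(4) if hasattr(o['position'],'round') else o['position'],'tool d',M.inv().apply(np.array(t)-o['position']).round(4),'rv',(M.inv()*G).as_rotvec().round(3),'w',round(o['gripper_width'],4),'F',np.round(o['contact_force'],1),'gf',o['grasp_force'],'q',np.round(o['qpos'],2))
E
python3 drive.py '[[[0, 0, -0.02], [0, 0, 0.105], 0.085], [[0, 0, -0.02], [0, 0, 0.105], 0.085], [[0, 0, 0], [0, 0, 0.105], 0.085], [[0, 0, 0], [0, 0, 0.105], 0.085], [[0.02, -0.033, 0], [0, 0, 0], 0.085], [[0.02, -0.033, 0], [0, 0, 0], 0.085], [[0.02, -0.033, 0], [0, 0, 0], 0.085], [[0.02, -0.033, 0], [0, 0, 0], 0.085], [[0.02, -0.033, 0], [0, 0, 0], 0.085], [[0.02, -0.033, 0], [0, 0, 0], 0.085], [[0.02, -0.033, 0], [0, 0, 0], 0.085], [[0.02, -0.033, 0], [0, 0, 0], 0.085]]' 40; python3 d.py 0.599 -0.0095 0.24
```

```text
t: 1.1
position: [0.4149, -0.3053, 0.2711]
tcp_rot: [-0.0, 1.0, -0.001, -0.0]
contact_force: [0.8, 0.4, 0.3]
gripper_width: 0.0847
grasp_force: 0.0
t 1.1 pos [ 0.4149 -0.3053  0.2711] tool d [ 0.1838 -0.296   0.0311] rv [-0.     0.001 -0.001] w 0.0847 F [0.8 0.4 0.3] gf 0.0 q [ 0.59  0.49 -0.07  1.85  0.05  0.81 -1.08]
```

```bash
python3 drive.py '[[[0.02, -0.033, 0], [0, 0, 0], 0.085], [[0.02, -0.033, 0], [0, 0, 0], 0.085], [[0.02, -0.033, 0], [0, 0, 0], 0.085], [[0.02, -0.033, 0], [0, 0, 0], 0.085], [[0.02, -0.033, 0], [0, 0, 0], 0.085], [[0.02, -0.033, 0], [0, 0, 0], 0.085], [[0.02, -0.033, 0], [0, 0, 0], 0.085], [[0.02, -0.033, 0], [0, 0, 0], 0.085], [[0.023, -0.032, 0], [0, 0, 0], 0.085], [[0, 0, 0.025], [0, 0, 0], 0.085], [[0, 0, 0.006], [0, 0, 0], 0.085], [[0, 0, 0], [0, 0, 0], 0.085]]' ; python3 d.py 0.599 -0.0095 0.164
```

```text
t: 2.1
position: [0.5959, -0.0115, 0.238]
tcp_rot: [0.0, 1.0, -0.0, -0.003]
contact_force: [0.1, -0.3, -0.1]
gripper_width: 0.0851
grasp_force: 0.0
t 2.1 pos [ 0.5959 -0.0115  0.238 ] tool d [ 0.0035 -0.002   0.074 ] rv [ 0.001  0.006 -0.   ] w 0.0851 F [ 0.1 -0.3 -0.1] gf 0.0 q [-0.03  0.64 -0.05  1.65  0.04  0.86 -1.67]
```

```bash
python3 drive.py '[[[0.003, -0.002, 0.02], [0, 0, 0], 0.085], [[0, 0, 0.02], [0, 0, 0], 0.085], [[0, 0, 0.02], [0, 0, 0], 0.085], [[0, 0, 0.014], [0, 0, 0], 0.085], [[0, 0, 0], [0, 0, 0], 0.085]]' ; python3 d.py 0.599 -0.0095 0.164; python3 - <<'E'
from h import *
s=arm.snapshot('scene'); cv2.imwrite('pics/g1.png',cv2.resize(s['img'][150:290,220:400],None,fx=4,fy=4,interpolation=2))
E
```

```text
t: 2.52
position: [0.5986, -0.0114, 0.1644]
tcp_rot: [0.001, 1.0, -0.002, -0.003]
contact_force: [-0.2, -0.4, -0.2]
gripper_width: 0.085
grasp_force: 0.0
t 2.52 pos [ 0.5986 -0.0114  0.1644] tool d [ 0.0004 -0.0019  0.0003] rv [ 0.001  0.005 -0.004] w 0.085 F [-0.2 -0.4 -0.2] gf 0.0 q [-0.03  0.74 -0.05  1.71  0.05  0.7  -1.68]
```

View pics/g1.png

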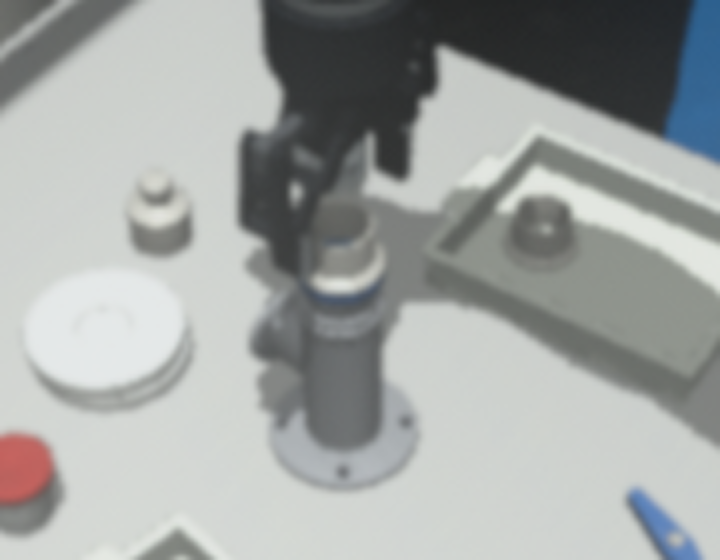

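The fingers straddle the neck in the image: left fingertip at about (290,270), right at (395,175), neck top at (345,220). The y error is 2 mm, so I'll shift by that and close.

```bash
python3 drive.py '[[[0, -0.002, 0], [0, 0, 0], 0.06], [[0, 0, 0], [0, 0, 0], 0.05], [[0, 0, 0], [0, 0, 0], 0.03], [[0, 0, 0], [0, 0, 0], 0.03], [[0, 0, 0], [0, 0, 0], 0.03], [[0, 0, 0], [0, 0, 0], 0.03], [[0, 0, 0], [0, 0, 0], 0.03], [[0, 0, 0], [0, 0, 0], 0.03]]' 40; python3 d.py 0.599 -0.0095 0.164
```

```text
t: 3.23
position: [0.6016, -0.0077, 0.1679]
tcp_rot: [0.0, 1.0, -0.001, 0.001]
contact_force: [-1.5, 0.4, 6.0]
gripper_width: 0.0389
grasp_force: 39.3
t 3.23 pos [ 0.6016 -0.0077  0.1679] tool d [-0.0026  0.0018  0.0039] rv [ 0.    -0.002 -0.001] w 0.0389 F [-1.5  0.4  6. ] gf 39.26654188064276 q [-0.04  0.73 -0.05  1.71  0.05  0.7  -1.69]
```

```bash
python3 drive.py '[[[0, 0, -0.005], [0, 0, 0], 0.03], [[0, 0, -0.01], [0, 0, 0], 0.03], [[0, 0, -0.015], [0, 0, 0], 0.03], [[0, 0, -0.02], [0, 0, 0], 0.03], [[0, 0, -0.02], [0, 0, 0], 0.03], [[0, 0, -0.01], [0, 0, 0], 0.03], [[0, 0, 0], [0, 0, 0], 0.03]]' ; python3 d.py 0.492 -0.215 0.1; python3 - <<'E'
from h import *
s=arm.snapshot('scene'); cv2.imwrite('pics/g2.png',cv2.resize(s['img'][110:290,220:400],None,fx=3,fy=3,interpolation=2))
E
```

```text
t: 3.82
position: [0.6026, -0.0074, 0.2493]
tcp_rot: [-0.0, 1.0, -0.001, 0.003]
contact_force: [0.8, -0.4, -1.0]
gripper_width: 0.0389
grasp_force: 39.5
t 3.82 pos [ 0.6026 -0.0074  0.2493] tool d [-0.1112  0.2078  0.1486] rv [-0.    -0.006 -0.001] w 0.0389 F [ 0.8 -0.4 -1. ] gf 39.50367884433945 q [-0.03  0.63 -0.05  1.63  0.04  0.88 -1.68]
```

View pics/g2.png

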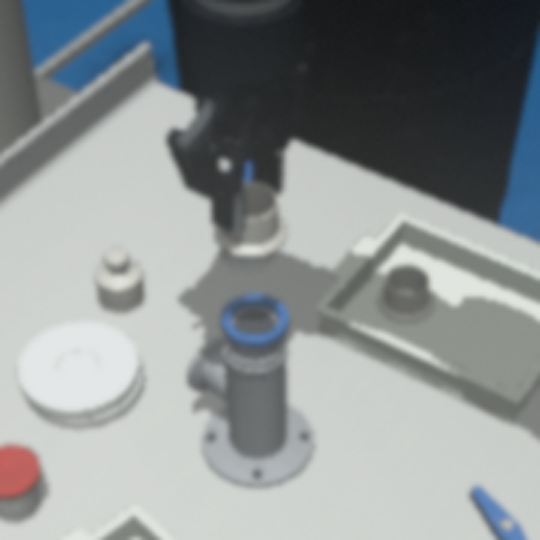

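The ferrule hangs level in the fingers at about (255,220), and the gasket stayed on the collar at (256,320). Now I'll carry it to the ferrule tub.

```bash
python3 drive.py '[[[-0.0185, 0.0346, 0], [0, 0, 0], 0.03], [[-0.0185, 0.0346, 0], [0, 0, 0], 0.03], [[-0.0185, 0.0346, 0], [0, 0, 0], 0.03], [[-0.0185, 0.0346, 0], [0, 0, 0], 0.03], [[-0.0185, 0.0346, 0], [0, 0, 0], 0.03], [[-0.0185, 0.0346, 0], [0, 0, 0], 0.03], [[0, 0, 0.035], [0, 0, 0], 0.03], [[0, 0, 0.035], [0, 0, 0], 0.03], [[0, 0, 0.035], [0, 0, 0], 0.03], [[0, 0, 0.035], [0, 0, 0], 0.03], [[0, 0, 0.02], [0, 0, 0], 0.03], [[0, 0, 0], [0, 0, 0], 0.03]]' ; python3 d.py 0.492 -0.215 0.026
python3 - <<'E'
from h import *
S,T=arm.snapshot('scene'),arm.snapshot('top')
def ell(s,x0,y0,x1,y1):
    b=s['img'].astype(int); m=((b[...,0]-b[...,2])>25).astype(np.uint8)*255; k=np.zeros_like(m);k[y0:y1,x0:x1]=m[y0:y1,x0:x1]
    c=max(cv2.findContours(k,0,2)[0],key=cv2.contourArea); return cv2.fitEllipse(c)
a,b=ell(S,285,200,325,235),ell(T,300,170,350,220); print(a,b,tri(S,a[0],T,b[0]))
print(plane(T,b[0],.148))
cv2.imwrite('pics/g3.png',np.hstack([cv2.resize(S['img'][150:260,310:430],None,fx=3,fy=3),cv2.resize(T['img'][170:280,370:490],None,fx=3,fy=3)]))
E
```

```text
t: 4.87
position: [0.4857, -0.2133, 0.0814]
tcp_rot: [-0.002, 1.0, -0.0, -0.005]
contact_force: [-0.2, 1.1, -1.7]
gripper_width: 0.0389
grasp_force: 40.0
t 4.87 pos [ 0.4857 -0.2133  0.0814] tool d [0.0068 0.0019 0.0553] rv [-0.004  0.01  -0.001] w 0.0389 F [-0.2  1.1 -1.7] gf 39.982783171290066 q [ 0.36  0.81 -0.05  1.96  0.1   0.39 -1.34]
((304.52496337890625, 216.2013397216797), (17.726577758789062, 22.289770126342773), 89.68367767333984) ((324.0980529785156, 195.9506378173828), (28.62040901184082, 29.422882080078125), 1.6984078884124756) (array([ 0.6009148 , -0.00795999,  0.14061388]), np.float64(0.0014888153515310082))
[ 0.59960863 -0.00832443  0.148     ]
```

View pics/g3.png

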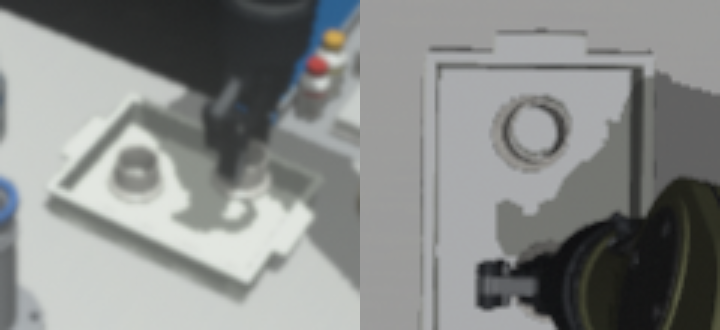

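The gripper and ferrule are over the tub's empty half, clear of the spare at right-pane (532,130). The gasket measures (0.600, -0.008), with its midplane about 0.144. Lowering.

```bash
python3 drive.py '[[[0.004, 0.002, 0.02], [0, 0, 0], 0.03], [[0.003, 0, 0.015], [0, 0, 0], 0.03], [[0, 0, 0.008], [0, 0, 0], 0.03], [[0, 0, 0.004], [0, 0, 0], 0.03], [[0, 0, 0.003], [0, 0, 0], 0.03], [[0, 0, 0.003], [0, 0, 0], 0.03], [[0, 0, 0], [0, 0, 0], 0.03], [[0, 0, 0], [0, 0, 0], 0.03]]' ; python3 d.py 0.492 -0.215 0.026
```

```text
t: 5.63
position: [0.4968, -0.217, 0.0338]
tcp_rot: [0.0, 1.0, -0.001, 0.0]
contact_force: [0.4, -0.2, -0.9]
gripper_width: 0.0389
grasp_force: 40.0
t 5.63 pos [ 0.4968 -0.217   0.0338] tool d [-0.0048 -0.002   0.0078] rv [ 0.    -0.001 -0.001] w 0.0389 F [ 0.4 -0.2 -0.9] gf 39.978588958620094 q [ 0.35  0.9  -0.04  1.95  0.11  0.29 -1.35]
```

```bash
python3 drive.py '[[[0, 0, 0.003], [0, 0, 0], 0.03], [[0, 0, 0.002], [0, 0, 0], 0.03], [[0, 0, 0.002], [0, 0, 0], 0.03], [[0, 0, 0.001], [0, 0, 0], 0.03], [[0, 0, 0], [0, 0, 0], 0.03], [[0, 0, 0], [0, 0, 0], 0.03]]' ; python3 d.py 0.492 -0.215 0.024
```

```text
t: 6.13
position: [0.4966, -0.2169, 0.0252]
tcp_rot: [-0.0, 1.0, -0.001, -0.0]
contact_force: [0.0, 0.6, -0.3]
gripper_width: 0.0389
grasp_force: 40.0
t 6.13 pos [ 0.4966 -0.2169  0.0252] tool d [-0.0046 -0.0019  0.0012] rv [-0.     0.    -0.001] w 0.0389 F [ 0.   0.6 -0.3] gf 39.97951935598394 q [ 0.35  0.91 -0.04  1.95  0.11  0.28 -1.35]
```

```bash
python3 drive.py '[[[0, 0, 0.001], [0, 0, 0], 0.03], [[0, 0, 0.001], [0, 0, 0], 0.03], [[0, 0, 0], [0, 0, 0], 0.03], [[0, 0, 0], [0, 0, 0], 0.03]]' ; python3 drive.py '[[[0, 0, 0], [0, 0, 0], 0.045], [[0, 0, 0], [0, 0, 0], 0.055], [[0, 0, 0], [0, 0, 0], 0.06], [[0, 0, 0], [0, 0, 0], 0.06], [[0, 0, 0], [0, 0, 0], 0.06], [[0, 0, 0], [0, 0, 0], 0.06]]'; python3 drive.py '[[[0, 0, -0.01], [0, 0, 0], 0.06], [[0, 0, -0.02], [0, 0, 0], 0.06], [[0, 0, -0.03], [0, 0, 0], 0.06], [[0, 0, -0.04], [0, 0, 0], 0.06], [[0, 0, -0.04], [0, 0, 0], 0.06], [[0, 0, -0.04], [0, 0, 0], 0.085], [[0, 0, 0], [0, 0, 0], 0.085]]'; python3 d.py 0.600 -0.0085 0.21
```

```text
t: 6.47
position: [0.4967, -0.217, 0.0235]
tcp_rot: [0.0, 1.0, -0.001, 0.0]
contact_force: [-0.1, 0.1, 1.6]
gripper_width: 0.039
grasp_force: 40.5
t: 6.97
position: [0.4966, -0.2169, 0.0233]
tcp_rot: [0.0, 1.0, -0.001, -0.0]
contact_force: [1.1, -0.2, -0.4]
gripper_width: 0.0601
grasp_force: 0.0
t: 7.55
position: [0.5008, -0.2186, 0.2113]
tcp_rot: [0.002, 1.0, -0.001, 0.007]
contact_force: [1.0, 0.6, -0.1]
gripper_width: 0.0819
grasp_force: 0.0
t 7.55 pos [ 0.5008 -0.2186  0.2113] tool d [ 0.0988 -0.2103  0.0016] rv [ 0.005 -0.014 -0.002] w 0.0819 F [ 1.   0.6 -0.1] gf 0.0 q [ 0.38  0.6  -0.08  1.84  0.07  0.68 -1.32]
```

```bash
python3 drive.py '[[[0.0165, -0.035, 0], [0, 0, 0], 0.085], [[0.0165, -0.035, 0], [0, 0, 0], 0.085], [[0.0165, -0.035, 0], [0, 0, 0], 0.085], [[0.0165, -0.035, 0], [0, 0, 0], 0.085], [[0.0165, -0.035, 0], [0, 0, 0], 0.085], [[0.0165, -0.035, 0], [0, 0, 0], 0.085], [[0, 0, 0], [0, 0, 0], 0.085], [[0, 0, 0], [0, 0, 0], 0.085], [[0, 0, 0], [0, 0, 0], 0.085]]' ; python3 d.py 0.600 -0.0085 0.137
python3 - <<'E'
from h import *
S=arm.snapshot('scene'); cv2.imwrite('pics/g4.png',np.hstack([cv2.resize(S['img'][150:260,290:430],None,fx=3,fy=3)]))
E
```

```text
t: 8.3
position: [0.5954, -0.0075, 0.2036]
tcp_rot: [0.0, 1.0, -0.001, -0.0]
contact_force: [-0.2, -0.9, -0.3]
gripper_width: 0.0851
grasp_force: 0.0
t 8.3 pos [ 0.5954 -0.0075  0.2036] tool d [0.0047 0.0009 0.0666] rv [ 0.001  0.    -0.001] w 0.0851 F [-0.2 -0.9 -0.3] gf 0.0 q [-0.04  0.68 -0.04  1.69  0.03  0.77 -1.67]
```

View pics/g4.png

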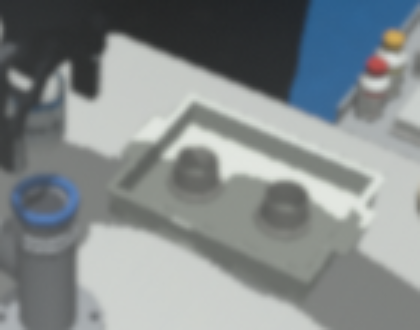

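Both ferrules stand upright in the tub, at about (195,170) and (286,205), and the gasket is still seated at (45,200). Descending on the gasket.

```bash
python3 drive.py '[[[0.004, 0.001, 0.02], [0, 0, 0], 0.085], [[0, 0, 0.02], [0, 0, 0], 0.085], [[0, 0, 0.015], [0, 0, 0], 0.085], [[0, 0, 0.01], [0, 0, 0], 0.085], [[0, 0, 0], [0, 0, 0], 0.075], [[0, 0, 0], [0, 0, 0], 0.065], [[0, 0, 0], [0, 0, 0], 0.06], [[0, 0, 0], [0, 0, 0], 0.06]]' 30; python3 d.py 0.600 -0.0085 0.137
```

```text
t: 9.02
position: [0.6006, -0.0083, 0.1394]
tcp_rot: [0.0, 1.0, -0.001, 0.001]
contact_force: [-0.0, 0.6, -0.4]
gripper_width: 0.0597
grasp_force: 0.0
t 9.02 pos [ 0.6006 -0.0083  0.1394] tool d [-0.0006  0.0002  0.0024] rv [ 0.    -0.002 -0.002] w 0.0597 F [-0.   0.6 -0.4] gf 0.0 q [-0.04  0.77 -0.04  1.73  0.04  0.64 -1.67]
```

```bash
python3 drive.py '[[[0, 0, 0.003], [0, 0, 0], 0.055], [[0, 0, 0], [0, 0, 0], 0.045], [[0, 0, 0], [0, 0, 0], 0.04], [[0, 0, 0], [0, 0, 0], 0.04], [[0, 0, 0], [0, 0, 0], 0.04], [[0, 0, 0], [0, 0, 0], 0.04]]' 30; python3 d.py 0.600 -0.0085 0.137; python3 drive.py '[[[0, 0, -0.005], [0, 0, 0], 0.04], [[0, 0, -0.01], [0, 0, 0], 0.04], [[0, 0, -0.015], [0, 0, 0], 0.04], [[0, 0, -0.02], [0, 0, 0], 0.04], [[0, 0, 0], [0, 0, 0], 0.04], [[0, 0, 0], [0, 0, 0], 0.04]]'; python3 d.py 0.506 0.211 0.137 -0.22
python3 - <<'E'
from h import *
S=arm.snapshot('scene'); cv2.imwrite('pics/g5.png',np.hstack([cv2.resize(S['img'][150:290,250:370],None,fx=4,fy=4)]))
E
```

```text
t: 9.52
position: [0.6002, -0.0081, 0.1359]
tcp_rot: [0.0, 1.0, -0.001, 0.0]
contact_force: [-0.6, 0.3, 5.8]
gripper_width: 0.0466
grasp_force: 31.0
t 9.52 pos [ 0.6002 -0.0081  0.1359] tool d [-0.0002  0.0004 -0.0011] rv [ 0.    -0.001 -0.001] w 0.0466 F [-0.6  0.3  5.8] gf 31.04225210176992 q [-0.04  0.78 -0.04  1.73  0.04  0.63 -1.68]
t: 10.02
position: [0.6008, -0.0079, 0.1867]
tcp_rot: [-0.0, 1.0, -0.001, 0.001]
contact_force: [-0.2, -0.4, -0.9]
gripper_width: 0.0463
grasp_force: 30.8
t 10.02 pos [ 0.6008 -0.0079  0.1867] tool d [-0.0952 -0.2188  0.0495] rv [-0.    -0.003  0.219] w 0.0463 F [-0.2 -0.4 -0.9] gf 30.800050683665177 q [-0.04  0.71 -0.04  1.69  0.04  0.74 -1.67]
```

View pics/g5.png

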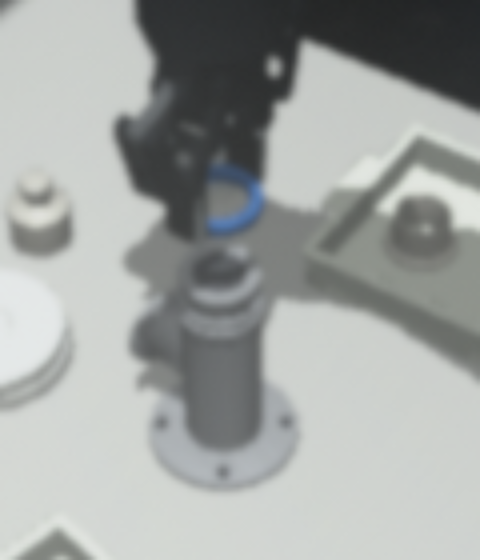

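The gasket is lifted clean at about (230,200), and the insert stayed seated at (222,280). Next stop is the gasket tub.

```bash
python3 drive.py '[[[-0.0158, -0.0365, 0], [0, 0, 0], 0.04], [[-0.0158, -0.0365, 0], [0, 0, 0], 0.04], [[-0.0158, -0.0365, 0], [0, 0, 0], 0.04], [[-0.0158, -0.0365, 0], [0, 0, 0], 0.04], [[-0.0158, -0.0365, 0], [0, 0, 0], 0.04], [[-0.0158, -0.0365, 0], [0, 0, 0], 0.04], [[0, 0, 0.02], [0, 0, 0.11], 0.04], [[0, 0, 0.035], [0, 0, 0.11], 0.04], [[0, 0, 0.035], [0, 0, 0], 0.04], [[0, 0, 0.03], [0, 0, 0], 0.04], [[0, 0, 0], [0, 0, 0], 0.04], [[0, 0, 0], [0, 0, 0], 0.04]]' ; python3 d.py 0.506 0.211 0.010 -0.22
```

```text
t: 11.07
position: [0.5037, 0.2104, 0.0638]
tcp_rot: [0.001, 0.994, -0.11, -0.002]
contact_force: [0.4, 0.3, 0.2]
gripper_width: 0.0464
grasp_force: 31.1
t 11.07 pos [0.5037 0.2104 0.0638] tool d [ 0.0023 -0.0013  0.0538] rv [ 0.003  0.004 -0.001] w 0.0464 F [0.4 0.3 0.2] gf 31.108233893173747 q [-0.5   0.85  0.04  1.93 -0.09  0.37 -2.19]
```

```bash
python3 drive.py '[[[0.002, -0.001, 0.015], [0, 0, 0], 0.04], [[0, 0, 0.015], [0, 0, 0], 0.04], [[0, 0, 0.008], [0, 0, 0], 0.04], [[0, 0, 0.004], [0, 0, 0], 0.04], [[0, 0, 0.004], [0, 0, 0], 0.04], [[0, 0, 0.003], [0, 0, 0], 0.04], [[0, 0, 0], [0, 0, 0], 0.04], [[0, 0, 0], [0, 0, 0], 0.04]]' ; python3 d.py 0.506 0.211 0.008 -0.22
```

```text
t: 11.73
position: [0.5077, 0.2117, 0.0167]
tcp_rot: [-0.0, 0.994, -0.11, 0.0]
contact_force: [-1.1, -0.0, 0.3]
gripper_width: 0.0466
grasp_force: 31.1
t 11.73 pos [0.5077 0.2117 0.0167] tool d [-0.0016  0.0011  0.0087] rv [-0.    -0.001 -0.001] w 0.0466 F [-1.1 -0.   0.3] gf 31.108553914782533 q [-0.5   0.94  0.03  1.93 -0.09  0.28 -2.19]
```

```bash
python3 drive.py '[[[0, 0, 0.003], [0, 0, 0], 0.04], [[0, 0, 0.003], [0, 0, 0], 0.04], [[0, 0, 0.002], [0, 0, 0], 0.04], [[0, 0, 0], [0, 0, 0], 0.04], [[0, 0, 0], [0, 0, 0], 0.04]]' ; python3 drive.py '[[[0, 0, 0], [0, 0, 0], 0.05], [[0, 0, 0], [0, 0, 0], 0.055], [[0, 0, 0], [0, 0, 0], 0.06], [[0, 0, 0], [0, 0, 0], 0.065], [[0, 0, 0], [0, 0, 0], 0.065], [[0, 0, 0], [0, 0, 0], 0.065]]'; python3 drive.py '[[[0, 0, -0.01], [0, 0, 0], 0.065], [[0, 0, -0.02], [0, 0, 0], 0.065], [[0, 0, -0.035], [0, 0, 0], 0.065], [[0, 0, -0.035], [0, 0, 0], 0.065], [[0, 0, -0.04], [0, 0, 0], 0.065], [[0, 0, -0.04], [0, 0, 0], 0.085], [[0, 0, 0], [0, 0, -0.11], 0.085], [[0, 0, 0], [0, 0, -0.11], 0.085]]'; python3 d.py 0.600 -0.0085 0.2
python3 - <<'E'
from h import *
S=arm.snapshot('scene'); cv2.imwrite('pics/g6.png',np.hstack([cv2.resize(S['img'][190:390,200:340],None,fx=3,fy=3)]))
E
```

```text
t: 12.15
position: [0.5074, 0.2116, 0.0081]
tcp_rot: [0.0, 0.994, -0.11, -0.0]
contact_force: [0.1, 0.6, -0.6]
gripper_width: 0.0466
grasp_force: 31.1
t: 12.65
position: [0.5075, 0.2116, 0.0083]
tcp_rot: [0.0, 0.994, -0.11, 0.0]
contact_force: [-1.2, -0.4, 0.2]
gripper_width: 0.065
grasp_force: 0.0
t: 13.32
position: [0.5092, 0.2123, 0.192]
tcp_rot: [-0.001, 1.0, 0.002, 0.003]
contact_force: [-0.1, -0.2, -0.7]
gripper_width: 0.0852
grasp_force: 0.0
t 13.32 pos [0.5092 0.2123 0.192 ] tool d [ 0.0901  0.2211 -0.0079] rv [-0.002 -0.006  0.004] w 0.0852 F [-0.1 -0.2 -0.7] gf 0.0 q [-0.48  0.64  0.01  1.84 -0.01  0.65 -2.04]
```

View pics/g6.png

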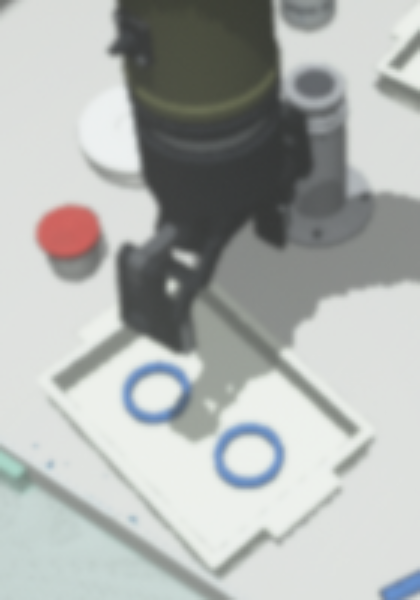

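Both gaskets lie flat in the tub, at about (157,392) and (249,455), and the fingers are empty. On to the insert.

```bash
python3 drive.py '[[[0.015, 0.0368, 0], [0, 0, 0], 0.085], [[0.015, 0.0368, 0], [0, 0, 0], 0.085], [[0.015, 0.0368, 0], [0, 0, 0], 0.085], [[0.015, 0.0368, 0], [0, 0, 0], 0.085], [[0.015, 0.0368, 0], [0, 0, 0], 0.085], [[0.015, 0.0368, 0], [0, 0, 0], 0.085], [[0, 0, 0], [0, 0, 0], 0.085], [[0, 0, 0], [0, 0, 0], 0.085]]' ; python3 d.py 0.600 -0.0085 0.119
python3 - <<'E'
from h import *
S=arm.snapshot('scene')
p=[proj(S,[.6,-.0085,z])[0].round(1) for z in(.116,.14)]; print(p)
E
```

```text
t: 14.03
position: [0.5973, -0.0135, 0.1882]
tcp_rot: [0.001, 1.0, -0.005, -0.0]
contact_force: [-0.5, 0.8, -0.0]
gripper_width: 0.085
grasp_force: 0.0
t 14.03 pos [ 0.5973 -0.0135  0.1882] tool d [ 0.0026 -0.0052  0.0692] rv [ 0.002  0.    -0.01 ] w 0.085 F [-0.5  0.8 -0. ] gf 0.0 q [-0.04  0.7  -0.03  1.7   0.03  0.74 -1.67]
[array([305.5, 223.9]), array([305.3, 216.4])]
```

```bash
python3 drive.py '[[[0.003, -0.003, 0.02], [0, 0, -0.008], 0.085], [[0, 0, 0.02], [0, 0, 0], 0.085], [[0, 0, 0.015], [0, 0, 0], 0.085], [[0, 0, 0.009], [0, 0, 0], 0.085], [[0, 0, 0], [0, 0, 0], 0.075], [[0, 0, 0], [0, 0, 0], 0.065], [[0, 0, 0], [0, 0, 0], 0.06], [[0, 0, 0], [0, 0, 0], 0.06]]' 80; python3 d.py 0.600 -0.0085 0.119
```

```text
t: 14.75
position: [0.601, -0.006, 0.1254]
tcp_rot: [-0.0, 1.0, 0.003, 0.001]
contact_force: [-0.2, -0.1, -0.0]
gripper_width: 0.0602
grasp_force: 0.0
t 14.75 pos [ 0.601  -0.006   0.1254] tool d [-0.001   0.0025  0.0064] rv [-0.    -0.002  0.007] w 0.0602 F [-0.2 -0.1 -0. ] gf 0.0 q [-0.05  0.79 -0.04  1.74  0.04  0.61 -1.67]
```

```bash
python3 drive.py '[[[-0.001, 0.0025, 0.004], [0, 0, 0], 0.06], [[0, 0, 0.003], [0, 0, 0], 0.06], [[0, 0, 0], [0, 0, 0], 0.06], [[0, 0, 0], [0, 0, 0], 0.06]]'; python3 d.py 0.600 -0.0085 0.119;  python3 drive.py '[[[0, 0, 0], [0, 0, 0], 0.052], [[0, 0, 0], [0, 0, 0], 0.045], [[0, 0, 0], [0, 0, 0], 0.04], [[0, 0, 0], [0, 0, 0], 0.04], [[0, 0, 0], [0, 0, 0], 0.04], [[0, 0, 0], [0, 0, 0], 0.04]]' 80; python3 d.py 0.600 -0.0085 0.119
```

```text
t: 15.08
position: [0.5991, -0.0089, 0.1171]
tcp_rot: [0.0, 1.0, 0.003, -0.0]
contact_force: [0.3, -0.3, 0.6]
gripper_width: 0.0598
grasp_force: 0.0
t 15.08 pos [ 0.5991 -0.0089  0.1171] tool d [ 0.0009 -0.0004 -0.0019] rv [0.    0.    0.006] w 0.0598 F [ 0.3 -0.3  0.6] gf 0.0 q [-0.04  0.8  -0.04  1.75  0.05  0.59 -1.67]
t: 15.58
position: [0.5994, -0.0086, 0.1179]
tcp_rot: [-0.0, 1.0, 0.003, 0.0]
contact_force: [-1.4, 1.2, 5.9]
gripper_width: 0.0439
grasp_force: 80.5
t 15.58 pos [ 0.5994 -0.0086  0.1179] tool d [ 0.0006 -0.0001 -0.0011] rv [-0.    -0.001  0.007] w 0.0439 F [-1.4  1.2  5.9] gf 80.45744955539703 q [-0.04  0.8  -0.04  1.75  0.05  0.59 -1.67]
```

```bash
python3 drive.py '[[[0, 0, -0.005], [0, 0, 0], 0.04], [[0, 0, -0.01], [0, 0, 0], 0.04], [[0, 0, -0.015], [0, 0, 0], 0.04], [[0, 0, -0.015], [0, 0, 0], 0.04], [[0, 0, -0.015], [0, 0, 0], 0.04], [[0, 0, -0.015], [0, 0, 0], 0.04], [[0, 0, -0.015], [0, 0, 0], 0.04], [[0, 0, -0.015], [0, 0, 0], 0.04], [[0, 0, -0.01], [0, 0, 0], 0.04], [[0, 0, -0.01], [0, 0, 0], 0.04], [[0, 0, -0.01], [0, 0, 0], 0.04], [[0, 0, -0.005], [0, 0, 0], 0.04]]' 80; python3 drive.py '[[[0, 0, 0], [0, 0, 0], 0.04], [[0, 0, 0], [0, 0, 0], 0.04], [[0, 0, 0], [0, 0, 0], 0.04], [[0, 0, 0], [0, 0, 0], 0.04], [[0, 0, 0], [0, 0, 0], 0.04]]'; python3 d.py 0.600 -0.0085 0.26
python3 - <<'E'
from h import *
S=arm.snapshot('scene'); cv2.imwrite('pics/g7.png',cv2.resize(S['img'][110:290,240:370],None,fx=3,fy=3))
E
```

```text
t: 16.58
position: [0.5996, -0.0088, 0.2586]
tcp_rot: [0.0, 1.0, 0.003, 0.001]
contact_force: [0.4, 0.4, -2.8]
gripper_width: 0.0438
grasp_force: 81.6
t: 17.0
position: [0.5989, -0.0088, 0.2566]
tcp_rot: [0.0, 1.0, 0.003, -0.001]
contact_force: [0.0, -0.4, -2.5]
gripper_width: 0.0442
grasp_force: 81.6
t 17.0 pos [ 0.5989 -0.0088  0.2566] tool d [ 0.0011 -0.0003 -0.0034] rv [0.    0.001 0.007] w 0.0442 F [ 0.  -0.4 -2.5] gf 81.6303339600563 q [-0.04  0.62 -0.04  1.62  0.03  0.9  -1.65]
```

View pics/g7.png

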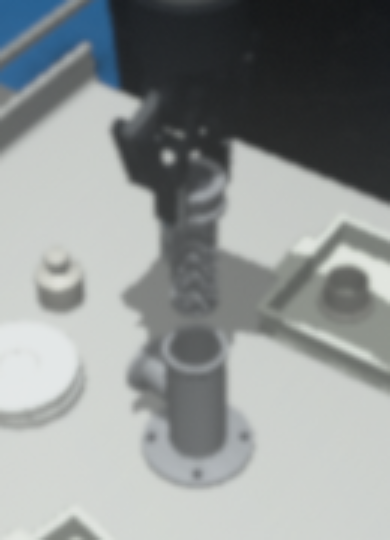

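The screen is fully clear of the body: its lower end is at about (193,315), the body mouth at (195,345), and its height works out at about 0.163. I'll raise it further, then tilt the tool forward.

```bash
python3 drive.py '[[[0, 0, -0.02], [0, 0, 0], 0.04], [[0, 0, -0.03], [0, 0, 0], 0.04], [[0, 0, -0.03], [0, 0, 0], 0.04], [[0, 0, -0.03], [0, 0, 0], 0.04], [[0, 0, -0.02], [0, 0, 0], 0.04], [[0, 0, 0], [0, 0, 0], 0.04], [[0, 0, 0], [0, 0.04, 0], 0.04], [[0, 0, 0], [0, 0.08, 0], 0.04], [[0, 0, 0], [0, 0.08, 0], 0.04], [[0, 0, 0], [0, 0.08, 0], 0.04], [[0, 0, 0], [0, 0.08, 0], 0.04], [[0, 0, 0], [0, 0.08, 0], 0.04]]' 100; python3 d.py 0.600 -0.0085 0.38
```

```text
t: 18.05
position: [0.598, -0.0088, 0.386]
tcp_rot: [-0.001, 0.976, 0.003, 0.219]
contact_force: [-0.4, -0.6, -3.1]
gripper_width: 0.0436
grasp_force: 102.1
t 18.05 pos [ 0.598  -0.0088  0.386 ] tool d [-0.0007 -0.0003  0.0063] rv [-0.002 -0.441  0.007] w 0.0436 F [-0.4 -0.6 -3.1] gf 102.13857382535934 q [-0.06  0.31 -0.02  1.87  0.08  0.53 -1.71]
```

```bash
python3 drive.py '[[[0.009, 0, 0.006], [0, 0.08, 0], 0.04], [[0.009, 0, 0.006], [0, 0.08, 0], 0.04], [[0.009, 0, 0.008], [0, 0.08, 0], 0.04], [[0.008, 0, 0.009], [0, 0.08, 0], 0.04], [[0.007, 0, 0.009], [0, 0.08, 0], 0.04], [[0.007, 0, 0.009], [0, 0.08, 0], 0.04], [[0, 0, 0], [0, 0, 0], 0.04]]'; python3 d.py 0.67 -0.0085 0.38
```

```text
t: 18.63
position: [0.6471, -0.0169, 0.3915]
tcp_rot: [0.01, 0.933, -0.0, 0.36]
contact_force: [0.2, 0.8, -2.4]
gripper_width: 0.0434
grasp_force: 102.2
t 18.63 pos [ 0.6471 -0.0169  0.3915] tool d [ 0.0093 -0.0088  0.0237] rv [ 0.02  -0.736 -0.   ] w 0.0434 F [ 0.2  0.8 -2.4] gf 102.24421977996826 q [-0.14  0.32  0.08  2.04  0.72  0.07 -2.35]
```

Joint 6 is near its lower stop (0.07), so tilting forward won't get there. I'll come back upright and tilt sideways about tool x, where joint 5 helps.

```bash
python3 drive.py '[[[-0.007, 0, -0.007], [0, -0.08, 0], 0.04], [[-0.007, 0, -0.006], [0, -0.08, 0], 0.04], [[-0.007, 0, -0.006], [0, -0.08, 0], 0.04], [[-0.009, 0, -0.006], [0, -0.08, 0], 0.04], [[-0.009, 0, -0.006], [0, -0.08, 0], 0.04], [[-0.009, 0, -0.006], [0, -0.08, 0], 0.04], [[0, 0, 0], [0, -0.08, 0], 0.04], [[0, 0, 0], [0, -0.08, 0], 0.04], [[0, 0, 0], [0, -0.06, 0], 0.04], [[0, 0, 0], [0, -0.04, 0], 0.04], [[0, 0, 0], [0, 0, 0], 0.04], [[0, 0, 0], [0, 0, 0], 0.04]]'; python3 d.py 0.6 -0.0085 0.38
```

```text
t: 19.63
position: [0.5933, -0.0161, 0.3952]
tcp_rot: [0.008, 1.0, -0.004, 0.019]
contact_force: [0.1, 0.7, -2.8]
gripper_width: 0.0436
grasp_force: 102.2
t 19.63 pos [ 0.5933 -0.0161  0.3952] tool d [ 0.006  -0.0078  0.0153] rv [ 0.016 -0.037 -0.008] w 0.0436 F [ 0.1  0.7 -2.8] gf 102.18985229730606 q [ 0.23  0.5  -0.5   1.44  0.27  1.23 -1.88]
```

```bash
python3 drive.py '[[[0, 0, 0], [0.04, 0, 0], 0.04], [[0, 0, 0], [0.08, 0, 0], 0.04], [[0, 0, 0], [0.08, 0, 0], 0.04], [[0, 0, 0], [0.08, 0, 0], 0.04], [[0, 0, 0], [0, 0, 0], 0.04]]'; python3 d.py 0.6 -0.0085 0.38
```

```text
t: 20.05
position: [0.593, -0.0223, 0.3949]
tcp_rot: [-0.13, 0.991, -0.006, 0.02]
contact_force: [0.7, -2.7, -3.0]
gripper_width: 0.0433
grasp_force: 102.6
t 20.05 pos [ 0.593  -0.0223  0.3949] tool d [ 0.0062 -0.0095  0.0182] rv [-0.26  -0.04  -0.012] w 0.0433 F [ 0.7 -2.7 -3. ] gf 102.591053545475 q [ 0.45  0.54 -0.6   1.43  0.04  1.18 -1.68]
```

```bash
python3 drive.py '[[[0, 0, 0], [-0.04, 0, 0], 0.04], [[0, 0, 0], [-0.08, 0, 0], 0.04], [[0, 0, 0], [-0.08, 0, 0], 0.04], [[0, 0, 0], [-0.08, 0, 0], 0.04], [[0, 0, 0], [-0.08, 0, 0], 0.04], [[0, 0, 0], [-0.08, 0, -0.03], 0.04], [[0, 0, 0], [-0.08, 0, -0.03], 0.04], [[0, 0, 0], [-0.08, 0, -0.03], 0.04], [[0, 0, 0], [0, 0, 0], 0.04]]'; python3 d.py 0.6 -0.0085 0.38
```

```text
t: 20.8
position: [0.5926, -0.0103, 0.3956]
tcp_rot: [0.169, 0.985, 0.042, 0.017]
contact_force: [-0.8, 3.0, -3.3]
gripper_width: 0.0433
grasp_force: 102.8
t 20.8 pos [ 0.5926 -0.0103  0.3956] tool d [ 0.0072 -0.0064  0.0145] rv [ 0.339 -0.033  0.085] w 0.0433 F [-0.8  3.  -3.3] gf 102.79946833848953 q [-0.02  0.51 -0.4   1.46  0.54  1.33 -2.03]
```

```bash
python3 drive.py '[[[0, 0, 0], [-0.08, 0, -0.03], 0.04], [[0, 0, 0], [-0.08, 0, -0.03], 0.04], [[0, 0, 0], [-0.08, 0, -0.03], 0.04], [[0, 0, 0], [-0.08, 0, -0.03], 0.04], [[0, 0, 0], [-0.08, 0, -0.03], 0.04], [[0, 0, 0], [-0.08, 0, -0.03], 0.04], [[0, 0, 0], [0, 0, 0], 0.04]]'; python3 d.py 0.6 -0.0085 0.38
```

```text
t: 21.38
position: [0.5925, -0.0135, 0.3936]
tcp_rot: [0.398, 0.909, 0.123, 0.008]
contact_force: [-0.1, 0.4, -3.1]
gripper_width: 0.0436
grasp_force: 103.1
t 21.38 pos [ 0.5925 -0.0135  0.3936] tool d [ 0.0095 -0.0115  0.0065] rv [ 0.821 -0.017  0.254] w 0.0436 F [-0.1  0.4 -3.1] gf 103.117136657238 q [-0.3   0.6  -0.3   1.57  0.9   1.49 -2.19]
```

```bash
python3 drive.py '[[[0, 0, 0], [-0.08, 0, -0.03], 0.04], [[0, 0, 0], [-0.08, 0, -0.03], 0.04], [[0, 0, 0], [-0.08, 0, -0.03], 0.04], [[0, 0, 0], [-0.08, 0, -0.03], 0.04], [[0, 0, 0], [-0.08, 0, -0.03], 0.04], [[0, 0, 0], [-0.08, 0, -0.03], 0.04], [[0, 0, 0], [-0.06, 0, 0], 0.04], [[0, 0, 0], [-0.03, 0, 0], 0.04], [[0, 0, 0], [0, 0, 0], 0.04], [[0, 0, 0], [0, 0, 0], 0.04]]'; python3 d.py 0.6 -0.0085 0.38; python3 - <<'E'
from h import *
o=arm.observe(); print('tool z',rot(o['tcp_rot']).apply([0,0,1]).round(3))
S=arm.snapshot('scene'); cv2.imwrite('pics/g8.png',S['img'])
E
```

```text
t: 22.22
position: [0.5939, -0.0179, 0.3966]
tcp_rot: [0.636, 0.747, 0.192, 0.01]
contact_force: [0.5, -0.3, -2.6]
gripper_width: 0.0432
grasp_force: 103.3
t 22.22 pos [ 0.5939 -0.0179  0.3966] tool d [ 0.0123 -0.0152 -0.0042] rv [ 1.392 -0.022  0.421] w 0.0432 F [ 0.5 -0.3 -2.6] gf 103.31319630146027 q [-0.52  0.78 -0.16  1.77  1.22  1.7  -2.39]
tool z [ 0.26  -0.947 -0.191]
```

View pics/g8.png

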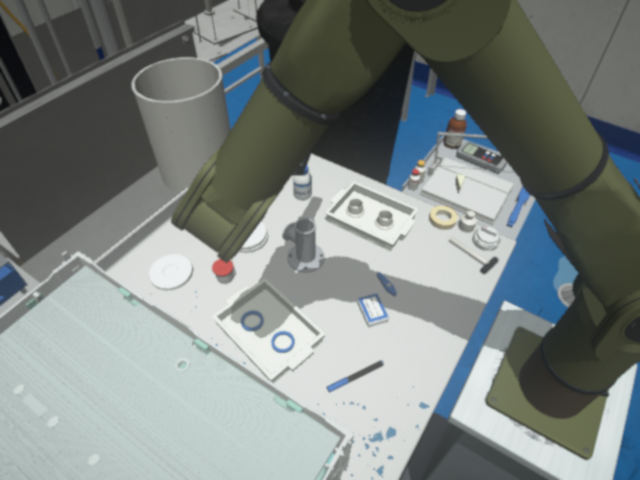

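In the last view the tool is about 11° off level at z ≈ 0.39, with what looks like the screen at about (315,208). Both ferrules, (356,207) and (386,217), and both gaskets, (252,320) and (283,342), lie in their tubs. I'll let it settle, check, and hand in.

```bash
python3 drive.py '[[[0, 0, 0], [0, 0, 0], 0.04], [[0, 0, 0], [0, 0, 0], 0.04], [[0, 0, 0], [0, 0, 0], 0.04], [[0, 0, 0], [0, 0, 0], 0.04], [[0, 0, 0], [0, 0, 0], 0.04], [[0, 0, 0], [0, 0, 0], 0.04]]' && python3 - <<'E'
from station import arm
print(arm.observe()['dq']); print(arm.sign_off())
E
```

```text
t: 22.77
position: [0.5938, -0.0172, 0.3965]
tcp_rot: [0.637, 0.746, 0.193, 0.01]
contact_force: [0.2, -0.3, -2.5]
gripper_width: 0.0433
grasp_force: 103.3
[-0.00218457  0.00265921 -0.00144857  0.00213495  0.00018145  0.0001906
 -0.00014274]
the job is handed in; nothing more can be done
None
```

The job is handed in at 22.8 s with no verdict returned: ferrule and gasket are in their tubs, and by the tool pose the insert is held still about 11° off level at about 0.38–0.40 m (the arm hid most of it in the last picture).

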